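Find the good lamp holder on the depth gauge and reject the others

TASK

Only one of the three white lamp holders has its inner contact at the right depth: try them mouth down on the upright pin of the steel gauge, without forcing - the good one slides down until its rim rests flat on the gauge base, a bad one stops and stands about a centimetre proud. Leave the good holder fully home on the gauge and stand the two bad ones upright, mouth down, inside the grey tray; never tip a holder over, and leave the mug, the tape roll and the screwdriver where they are.

Things in the scene. Friction and masses are not known exactly. Their poses are not given: they have to be found in the camera images.
- holder_1: white plastic lamp holder standing mouth down, closed above: cylinder 44 mm diameter up to 75 mm, coned to a blind 25 mm neck; 95 mm tall, about 150 g. Origin at the centre of its mouth (underside), z to the neck. Bore 30 mm; the contact hidden at its closed end has some play. All three look alike; in one, whichever it is, the contact sits right, in the others 10 to 14 mm too low
- holder_2: white plastic lamp holder standing mouth down, closed above: cylinder 44 mm diameter up to 75 mm, coned to a blind 25 mm neck; 95 mm tall, about 150 g. Origin at the centre of its mouth (underside), z to the neck. Bore 30 mm; the contact hidden at its closed end has some play. All three look alike; in one, whichever it is, the contact sits right, in the others 10 to 14 mm too low
- holder_3: white plastic lamp holder standing mouth down, closed above: cylinder 44 mm diameter up to 75 mm, coned to a blind 25 mm neck; 95 mm tall, about 150 g. Origin at the centre of its mouth (underside), z to the neck. Bore 30 mm; the contact hidden at its closed end has some play. All three look alike; in one, whichever it is, the contact sits right, in the others 10 to 14 mm too low
- gauge: fixed depth gauge: dark steel base 100 x 100 x 20 mm with a bright upright pin in its middle, 27 mm in diameter, rising 62 mm above the base and coned to 18 mm over its top 10 mm. Origin at the centre of the base's underside, z up
- gauge_seat (a point): centre of the base's top face, on the pin's axis, 20 mm above the table: a fully home holder has its origin here
- gauge_tip (a point): top of the pin, on its axis, 82 mm above the table
- tray: fixed grey reject tray, open on top, 230 mm (its x) x 140 mm (its y), walls 28 mm tall and 4 mm thick, floor 4 mm thick. Origin at the centre of its underside
- mug: black mug, 82 mm in diameter, 95 mm tall, handle to its +y; origin at the centre of its underside (a bystander, to be left alone)
- tape: roll of pale tape lying flat, 100 mm in diameter, 48 mm tall; origin at the centre of its underside (a bystander, to be left alone)
- screwdriver: green-handled screwdriver lying along its x, 200 mm long; origin under its middle (a bystander, to be left alone)
There are look-alikes about, which are no part of the job. What is shaped like the holder_3 but red is not meant. What is shaped like the holder_1 but yellow is not meant.

How it is judged (in metres and radians):
At the end, for the whole second after the job is handed in: One holder stands on the gauge pin with its rim on the base (within 4.5 mm in height, 5 mm of the axis, upright within 0.08 rad); the other two stand upright (within 0.1 rad) on the tray's floor inside its walls; all at rest (linear speed of each of holder_1, holder_2, holder_3 below 0.02 m/s and ((horizontal distance between holder_1 and gauge_seat below 0.005 m and z of holder_1 in the frame of gauge between 0.016 and 0.0245 m and angle between holder_1's own z axis and vertical below 0.08 rad and x of holder_2 in the frame of tray between -0.1 and 0.1 m and y of holder_2 in the frame of tray between -0.055 and 0.055 m and z of holder_2 in the frame of tray between 0 and 0.012 m and angle between each of holder_2, holder_3's own z axis and vertical below 0.1 rad and x of holder_3 in the frame of tray between -0.1 and 0.1 m and y of holder_3 in the frame of tray between -0.055 and 0.055 m and z of holder_3 in the frame of tray between 0 and 0.012 m) or (horizontal distance between holder_2 and gauge_seat below 0.005 m and z of holder_2 in the frame of gauge between 0.016 and 0.0245 m and angle between holder_2's own z axis and vertical below 0.08 rad and x of holder_1 in the frame of tray between -0.1 and 0.1 m and y of holder_1 in the frame of tray between -0.055 and 0.055 m and z of holder_1 in the frame of tray between 0 and 0.012 m and angle between each of holder_1, holder_3's own z axis and vertical below 0.1 rad and x of holder_3 in the frame of tray between -0.1 and 0.1 m and y of holder_3 in the frame of tray between -0.055 and 0.055 m and z of holder_3 in the frame of tray between 0 and 0.012 m) or (horizontal distance between holder_3 and gauge_seat below 0.005 m and z of holder_3 in the frame of gauge between 0.016 and 0.0245 m and angle between holder_3's own z axis and vertical below 0.08 rad and x of holder_1 in the frame of tray between -0.1 and 0.1 m and y of holder_1 in the frame of tray between -0.055 and 0.055 m and z of holder_1 in the frame of tray between 0 and 0.012 m and angle between each of holder_1, holder_2's own z axis and vertical below 0.1 rad and x of holder_2 in the frame of tray between -0.1 and 0.1 m and y of holder_2 in the frame of tray between -0.055 and 0.055 m and z of holder_2 in the frame of tray between 0 and 0.012 m))); the robot touches nothing.
It fails at once if something is forced onto the gauge with more than 70 N (contact force between anything else and gauge above 70 N).
It fails at once if a holder is tipped over (more than 0.7 rad from upright) (angle between any of holder_1, holder_2, holder_3's own z axis and vertical above 0.7 rad).
It fails at once if the mug, tape roll or screwdriver is moved by more than 30 mm (distance of any of mug, tape, screwdriver from where it was at the start of the episode above 0.03 m).
It also fails if it takes over 72 s, if anything falls off the work surface, if the arm or the gripper's body presses on something with over 40 N, if the wrist force passes 120 N, or if a joint passes its speed limit or range.

ROBOT

A 6-joint arm with a two-finger parallel gripper is mounted at the origin on the work surface. World frame = base frame: x ahead of the robot, y to its left, z up, the work surface at z = 0. Lengths are in m, angles in degrees, forces in N, time in s.
With the tool pointing down it reaches from about 0.4 to 0.825 m from the base axis. Payload 7 kg.
Tool frame: the origin (TCP) lies between the finger pads; the fingertips stand 14 mm ahead of it and the grasp point (between the pads) lies 5 mm behind it; z points along the fingers, y is the direction in which the jaws open and shut (so a half turn about z gives the same grasp; the last joint's range is limited). The gripper opens to 85 mm and grips with 20 to 120 N. Pads are 22 mm wide; open, the fingers measure 114 mm over their backs; the gripper's body (76 mm by 85 mm) begins 54 mm behind the grasp point. The pads swing forward as they close: fully open they stand 13 mm farther back than shut.
Start: joints at [93.341, 20.546, 0.682, 0, -70.136, -16.507], TCP at [0.154, 0.657, 0.245] pointing down, gripper open.
Joint ranges: [-176.03, 176.03], [-82.01, 121.73], [-58.28, 71.71], [-173.87, 95.51], [-174.79, -0.11], [-173.66, 173.66]. Speed limits (degrees/s): [136.94, 136.94, 172.46, 180, 180, 180].

INTERFACE

Orientations are given as [roll, pitch, yaw] about the fixed x, y, z axes, in that order (R = Rz(yaw) Ry(pitch) Rx(roll)).
In Python, from station import * gives the robot as it stands.
- The arm moves only by the shell command python3 -m pendant 'ROWS' [OPENING] [FORCE]. ROWS is JSON, a list of rows, each a list of 2 entries, a list of its own where there are three numbers: the shift along the tool's x, y, z in cm, then the turn, a rotation vector about the tool's x, y, z in rad. In form: [[[tx, ty, tz], [rx, ry, rz]], ...]. A call has 1 to 12 rows; each row is the pose to reach, as a shift and turn from the pose measured when the call began, along the tool's axes at that moment; what a row does not reach only later rows make up. A row lasts 1/8 s, in which the tool goes at most 62.5 mm and 10.7 degrees, less where a joint would pass 70% of its speed; a pose out of reach is approached as far as the arm can. A call with a gripper value outside its range is refused whole. OPENING is the opening, from 0 (shut) to 1 (fully open), set as the call begins (- or left out, the last holds). The fingers move at their own pace and stop on an object; FORCE is the grip in N (left out, the last holds). Time passes only in rows, so rows that repeat a pose let the fingers close. It gives the time, the measured TCP pose, the force and the opening at its end, in the units of the state.
- observe(): the state, without advancing time (a new reading comes with each control period).
- get_image(name): name is "side" or "top" or "wrist"; returns a dict with "image" (400x640x3 uint8, red, green, blue), "intrinsics" (3x3 intrinsics, pixels), "k1" (the pictures are not rectified: a ray, as slopes to the right and down, at radius r is drawn at 1 + k1 r^2 times it, then the intrinsics apply), "eye" and "orientation" of the camera in the world. Camera axes: x right, y down, z forward; pixel columns grow to the right and rows downward; lengths in m; the calibration is good to about 2 mm. A picture is of the moment at which its call begins. There is no depth.
- sign_off(): hands the job in, once; it reports no verdict.
The state is a dict: "t": time; "joint_positions": joint angles; "qd": joint speeds; "tau": joint torques, N m; "tcp_pos": TCP position; "tool_rot": TCP orientation; "force": force on the tool from outside, world axes, zero at the start; "wrist_torque": the same for the moment, N m; "opening": finger opening in m.
Only numpy, scipy, OpenCV 4.12 (cv2) and the standard library are available. Lean on these libraries where they do the work, as an engineer would, in place of code of your own. Each camera call takes 0.05 s, during which the arm holds its last target. There are 200 camera calls.

## Working session

There is one attempt and no reset: what is moved stays moved. The work goes in short steps, Python scripts to look and compute and a shell command to move; the robot and the scene stay as the last step left them, time stands still between calls to the robot, and variables do not carry over. Pictures are saved under pics/ and viewed, about 8 in all and at most 12, crops included, and the job is handed in when it is done.

```bash
mkdir -p pics; ls
cat > h.py <<'E'
from station import *
import numpy as np, cv2
from scipy.spatial.transform import Rotation as R
def cam(n):
    d=get_image(n); return d
def rot(o):
    o=np.array(o,float)
    if o.shape==(3,3): return o
    return R.from_euler('xyz',o,degrees=True).as_matrix()
def ray(d,u,v):
    K=np.array(d['intrinsics']); x=np.array([(u-K[0,2])/K[0,0],(v-K[1,2])/K[1,1]]); y=x.copy()
    for _ in range(30): y=x/(1+d['k1']*(y@y))
    return np.array(d['eye']), rot(d['orientation'])@np.array([y[0],y[1],1])
def at(d,u,v,z):
    e,r=ray(d,u,v); return e+r*(z-e[2])/r[2]
def proj(d,P):
    c=rot(d['orientation']).T@(np.array(P)-np.array(d['eye'])); s=c[:2]/c[2]; s=s*(1+d['k1']*(s@s))
    K=np.array(d['intrinsics']); return np.array([K[0,0]*s[0]+K[0,2],K[1,1]*s[1]+K[1,2]])
def save(d,f): cv2.imwrite('pics/'+f,cv2.cvtColor(d['image'],cv2.COLOR_RGB2BGR))
E
python3 - <<'E'
from h import *
import pickle
for n in('side','top','wrist'):
    d=cam(n); save(d,n+'0.png'); pickle.dump(d,open(n+'0.pkl','wb')); print(n,{k:v for k,v in d.items() if k!='image'})
print(observe())
E
```

```text
pics
side {'intrinsics': array([[415.58642095,   0.        , 323.94518674],
       [  0.        , 415.58642095, 199.64359865],
       [  0.        ,   0.        ,   1.        ]]), 'k1': -0.0019032837778428715, 'eye': array([0.05645714, 0.54995528, 0.91829887]), 'orientation': array([-1.36625781e+02,  1.03335617e-01, -1.40624125e+02])}
top {'intrinsics': array([[471.06975592,   0.        , 320.43533278],
       [  0.        , 471.06975592, 202.13178341],
       [  0.        ,   0.        ,   1.        ]]), 'k1': -0.13616096234771363, 'eye': array([ 0.32942887, -0.0829277 ,  1.08936994]), 'orientation': array([-166.5637226 ,   -0.20805532,  -83.98790015])}
wrist {'intrinsics': array([[316.84229657,   0.        , 323.53489194],
       [  0.        , 316.84229657, 192.36487187],
       [  0.        ,   0.        ,   1.        ]]), 'k1': 0.013924100911524137, 'eye': array([0.2224001 , 0.64273513, 0.37210747]), 'orientation': array([ 1.64320961e+02, -2.68229019e-02, -1.03196129e+02])}
{'t': 0.15, 'joint_positions': array([ 9.33407578e+01,  2.05807260e+01,  6.47934661e-01, -1.35530737e-02,
       -7.01382895e+01, -1.65043302e+01]), 'qd': array([ 0.00922462, -0.15194629,  0.1642637 ,  0.03185044,  0.17485805,
       -0.00785526]), 'tau': array([-1.26645024e-03, -5.83872235e+01,  2.93650550e+01,  6.94044873e+00,
       -4.29818188e-03,  6.14541165e-06]), 'tcp_pos': array([0.15369992, 0.65691757, 0.24461281]), 'tool_rot': array([ 1.79928228e+02, -7.97716290e-03, -1.31681801e+01]), 'force': array([-0.63490548,  0.22317005, -0.18881252]), 'wrist_torque': array([-0.0024424 , -0.04433973, -0.01345123]), 'opening': 0.08524738411383034}
```

View pics/top0.png

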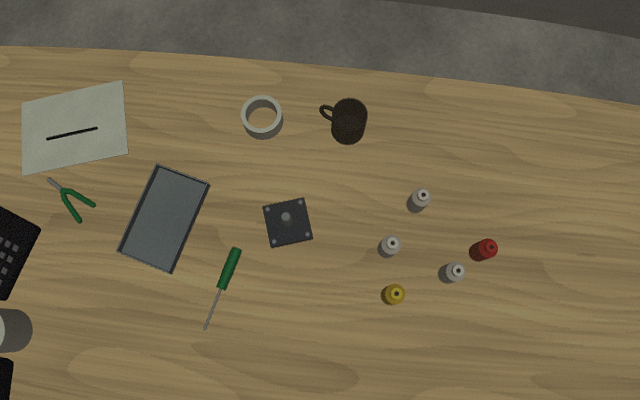

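View pics/side0.png

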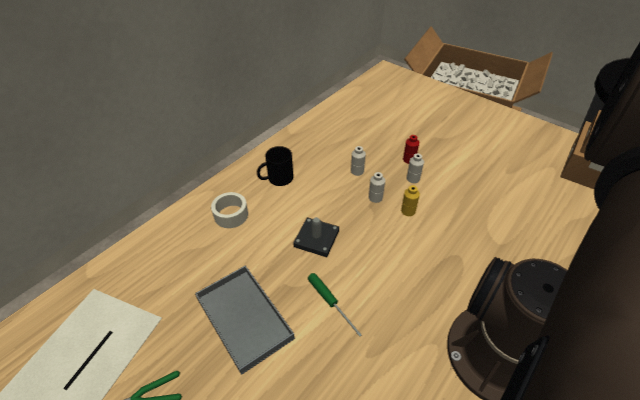

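Candidates in the top picture: white at (422,198), (391,245) and (456,271); look-alikes are red (486,249) and yellow (396,294), both rejected by colour. Next, a close crop with the gauge.

Run:
```python
from h import *
import pickle
d=pickle.load(open('top0.pkl','rb')); im=cv2.cvtColor(d['image'],cv2.COLOR_RGB2BGR)
a=cv2.resize(im[180:310,375:505],None,fx=4.6,fy=4.6,interpolation=cv2.INTER_CUBIC)
b=cv2.resize(im[190:255,255:320],None,fx=3,fy=3,interpolation=cv2.INTER_CUBIC)
c=np.zeros((598,800,3),np.uint8); c[:,:598]=a; c[:195,600:795]=b; c=cv2.convertScaleAbs(c,alpha=1.6); cv2.imwrite('pics/crop.png',c)
for n,u,v in(('tray1',157,165),('tray2',209,184),('tray3',172,272),('tray4',118,250)): print(n,at(d,u,v,.028).round(4))
for n,u,v in(('g1',263,206),('g2',303,198),('g3',312,238),('g4',272,247)): print(n,at(d,u,v,.02).round(4))
for n,u,v in(('A',422,196),('B',391,243),('C',457,269),('red',489,247),('yel',397,293)): print(n,at(d,u,v,.095).round(4))
print('mug',at(d,349,108,.095),'tape',at(d,262,115,.048), 'sd',at(d,237,250,.02),at(d,206,328,.01))
```

```text
tray1 [0.6317 0.3397 0.028 ]
tray2 [0.5979 0.2053 0.028 ]
tray3 [0.3841 0.2581 0.028 ]
tray4 [0.4187 0.3952 0.028 ]
g1 [0.5605 0.0723 0.02  ]
g2 [ 0.5895 -0.0184  0.02  ]
g3 [ 0.4977 -0.0496  0.02  ]
g4 [0.4673 0.0391 0.02  ]
A [ 0.6033 -0.2817  0.095 ]
B [ 0.4927 -0.2209  0.095 ]
C [ 0.4511 -0.3664  0.095 ]
red [ 0.5052 -0.4352  0.095 ]
yel [ 0.3885 -0.2415  0.095 ]
mug [ 0.79378527 -0.10354709  0.095     ] tape [0.77575055 0.10094096 0.048     ] sd [0.4516456  0.11816677 0.02      ] [0.26930838 0.16588187 0.01      ]
```

View pics/crop.png

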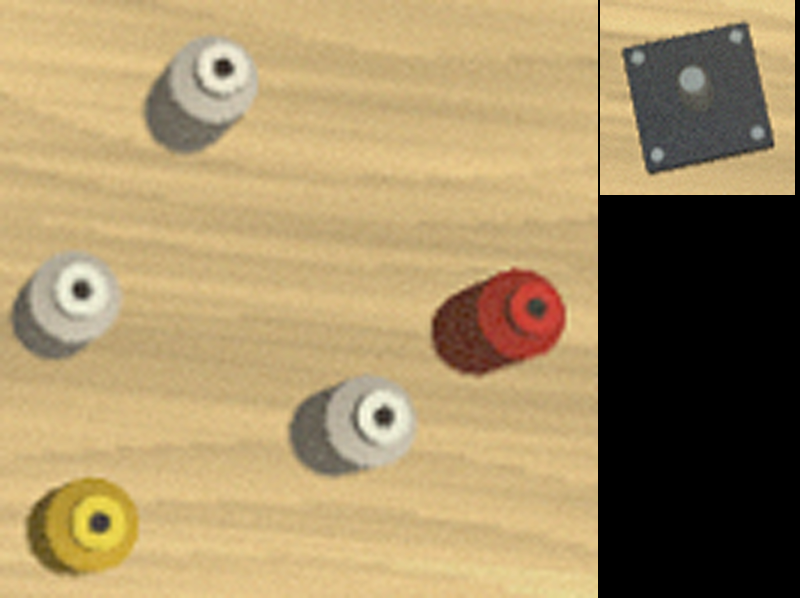

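Holders from the crop: A at (423.5,194.6), B at (392.6,243), C at (458.5,270.4); the pin tip is at (285.7,216.3). The red and yellow ones are clearly separate. I'll test B first. The current yaw (-13°) matches the tray axis, so I'll only translate.

```bash
cat >> h.py <<'E'
def go(x,y,z,o=None):
    o=o or observe(); p=o['tcp_pos']; return (rot(o['tool_rot']).T@(np.array([x,y,z])-p)*100).round(2)
E
python3 - <<'E'
from h import *
import pickle
d=pickle.load(open('top0.pkl','rb'))
for n,u,v,z in(('A',423.4,194.5,.095),('B',392.5,242.9,.095),('C',458.4,270.3,.095),('tip',285.5,216.2,.082)): print(n,at(d,u,v,z).round(4))
g=np.mean([at(d,u,v,.02) for u,v in((263,206),(303,198),(312,238),(272,247))],0); print('g',g)
print(go(.46,.25,.24), go(.49,-.221,.2))
E
```

```text
A [ 0.6071 -0.2846  0.095 ]
B [ 0.4933 -0.2241  0.095 ]
C [ 0.4486 -0.3696  0.095 ]
tip [0.5297 0.0112 0.082 ]
g [0.52875517 0.01081174 0.02      ]
[39.09 32.64  0.51] [52.74 77.82  4.57]
```

```bash
Z='[0,0,0]'; python3 -m pendant '[[[39,32.6,0.5],[0,0,0]],[[39,32.6,0.5],[0,0,0]],[[39,32.6,0.5],[0,0,0]],[[39,32.6,0.5],[0,0,0]],[[39,32.6,0.5],[0,0,0]],[[39,32.6,0.5],[0,0,0]],[[39,32.6,0.5],[0,0,0]],[[39,32.6,0.5],[0,0,0]],[[52.7,77.8,4.5],[0,0,0]],[[52.7,77.8,4.5],[0,0,0]],[[52.7,77.8,4.5],[0,0,0]],[[52.7,77.8,4.5],[0,0,0]]]' 1
python3 - <<'E'
from h import *
print(go(.49,-.224,.2))
E
```

```text
t: 1.65
tcp_pos: [0.4722, 0.0071, 0.2197]
tool_rot: [179.9, -0.0, -13.1]
force: [1.5, -0.2, 0.0]
opening: 0.0856
[ 6.99 22.1   1.99]
```

```bash
python3 -m pendant '[[[7,22.1,2],[0,0,0]],[[7,22.1,2],[0,0,0]],[[7,22.1,2],[0,0,0]],[[7,22.1,2],[0,0,0]],[[7,22.1,2],[0,0,0]],[[7,22.1,2],[0,0,0]]]'
python3 - <<'E'
from h import *
import pickle
d=cam('wrist'); save(d,'w1.png'); pickle.dump(d,open('w1.pkl','wb'))
print(proj(d,[.4933,-.2241,.095]), proj(d,[.6071,-.2846,.095]),proj(d,[.4486,-.3696,.095]),proj(d,[.4933,-.2241,.0]),observe()['tcp_pos'])
E
```

```text
t: 2.4
tcp_pos: [0.4898, -0.2241, 0.1996]
tool_rot: [180.0, 0.0, -13.2]
force: [-0.1, 0.7, 0.1]
opening: 0.0853
[324.94799793 194.23645284] [375.50433717  10.78836957] [522.95616255 207.06098661] [324.57500245 169.27386157] [ 0.48997011 -0.22357202  0.19982047]
```

View pics/w1.png

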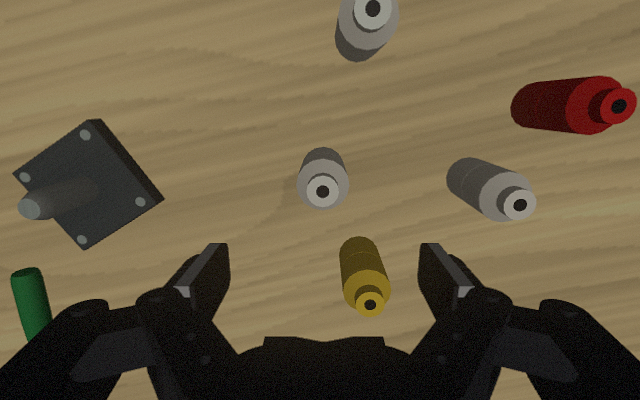

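The wrist view shows B's neck at (322.5,191), A at (373,8) and C at (519.5,205). The pin tip is at (31,206). All are within 3 px of the predictions from the top camera.

Run:
```python
from h import *
import pickle
d=pickle.load(open('w1.pkl','rb'))
for n,u,v,z in(('B',322.5,191,.095),('A',372.5,8,.095),('C',519.5,205,.095),('tip',31,207,.082)): print(n,at(d,u,v,z).round(4))
Rt=R.from_euler('xyz',[180,0,-13.2],degrees=True).as_matrix();p=np.array([.48997,-.2236,.1998])
for y in(-.0427,.0427): print(proj(d,p+Rt@[0,y,.014-.013]),proj(d,p+Rt@[.011,y,.014-.013]))
print(go(.491,-.224,.11),go(.491,-.224,.06))
```

```text
B [ 0.4962 -0.2229  0.095 ]
A [ 0.6091 -0.283   0.095 ]
C [ 0.4509 -0.3672  0.095 ]
tip [0.5334 0.0095 0.082 ]
[231.44237751 265.28914248] [229.49838081 242.74706227]
[421.6069606  265.23051824] [423.65245362 242.67974667]
[0.11 0.01 8.98] [1.000e-01 1.000e-02 1.398e+01]
```

```bash
python3 - <<'E'
from h import *
print(go(.4955,-.223,.057))
E
python3 -m pendant '[[[0.5,-0.2,7],[0,0,0]],[[0.5,-0.2,11],[0,0,0]],[[0.5,-0.2,14.2],[0,0,0]],[[0.5,-0.2,14.2],[0,0,0]],[[0.5,-0.2,14.2],[0,0,0]],[[0.5,-0.2,14.2],[0,0,0]]]'
python3 -m pendant '[[[0,0,0],[0,0,0]],[[0,0,0],[0,0,0]],[[0,0,0],[0,0,0]],[[0,0,0],[0,0,0]],[[0,0,0],[0,0,0]],[[0,0,0],[0,0,0]]]' 0 30
```

```text
[ 0.52 -0.19 14.28]
t: 3.2
tcp_pos: [0.4966, -0.2227, 0.0597]
tool_rot: [180.0, -0.2, -13.1]
force: [0.2, -0.4, 0.3]
opening: 0.0854
t: 3.95
tcp_pos: [0.497, -0.223, 0.0603]
tool_rot: [180.0, -0.3, -13.1]
force: [-0.6, -0.2, 6.9]
opening: 0.0425
```

```bash
python3 -m pendant '[[[0,0,-4],[0,0,0]],[[0,0,-9],[0,0,0]],[[0,0,-12],[0,0,0]],[[0,0,-12],[0,0,0]],[[0,0,-12],[0,0,0]]]'
python3 - <<'E'
from h import *
import pickle
d=cam('wrist'); save(d,'w2.png'); pickle.dump(d,open('w2.pkl','wb'))
o=observe();p=o['tcp_pos'];Rt=rot(o['tool_rot']);print(p,o['force'],o['wrist_torque'])
print(proj(d,p+Rt@[0,0,-.035]),proj(d,p+Rt@[0.022,0,.06-.075]),go(.532,.010,.18))
E
```

```text
t: 4.58
tcp_pos: [0.4957, -0.2225, 0.1792]
tool_rot: [180.0, -0.2, -13.1]
force: [-1.0, -0.5, -1.8]
opening: 0.0426
[ 0.49553888 -0.22253822  0.17879876] [-0.04167021  0.10267787 -1.42323507] [ 0.04750932 -0.03760868  0.00706823]
[329.07592824 316.6319516 ] [328.49898303 233.73031783] [ -1.72 -23.47  -0.14]
```

View pics/w2.png

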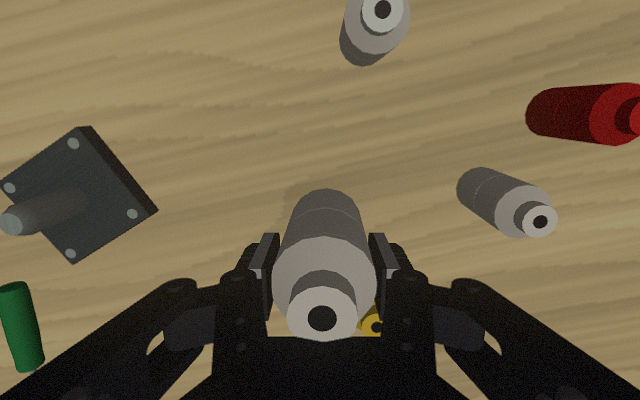

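The neck is held at (322,318), midway between the pads (273/373), so the holder is on the tool axis. The wrist camera is biased about 1–2 mm sideways. Next I'll look at the pin from straight behind.

```bash
python3 - <<'E'
from h import *
print(go(.444,.031,.18))
E
python3 -m pendant '[[[-10.8,-23.5,0],[0,0,0]],[[-10.8,-23.5,0],[0,0,0]],[[-10.8,-23.5,0],[0,0,0]],[[-10.8,-23.5,0],[0,0,0]],[[-10.8,-23.5,0],[0,0,0]],[[-10.8,-23.5,0],[0,0,0]],[[-10.8,-23.5,0],[0,0,0]]]'
python3 - <<'E'
from h import *
import pickle
d=cam('wrist'); pickle.dump(d,open('w3.pkl','wb'))
o=observe();pickle.dump(o,open('o3.pkl','wb'));p=o['tcp_pos'];Rt=rot(o['tool_rot']);print(p)
print(proj(d,p+Rt@[0,0,-.035]),proj(d,[.532,.0105,.082]),proj(d,[.532,.0105,.02]))
im=cv2.cvtColor(d['image'],cv2.COLOR_RGB2BGR)[60:360,170:470]
cv2.imwrite('pics/w3.png',cv2.convertScaleAbs(cv2.resize(im,None,fx=2,fy=2),alpha=1.8))
E
```

```text
[-10.77 -23.53  -0.15]
t: 5.5
tcp_pos: [0.4435, 0.0298, 0.1779]
tool_rot: [179.9, -0.1, -13.2]
force: [-0.6, 0.5, -1.4]
opening: 0.0424
[0.44359016 0.02963852 0.17797653]
[329.41886525 316.97794856] [324.19687087  71.19703221] [324.01177097  78.38235631]
```

View pics/w3.png

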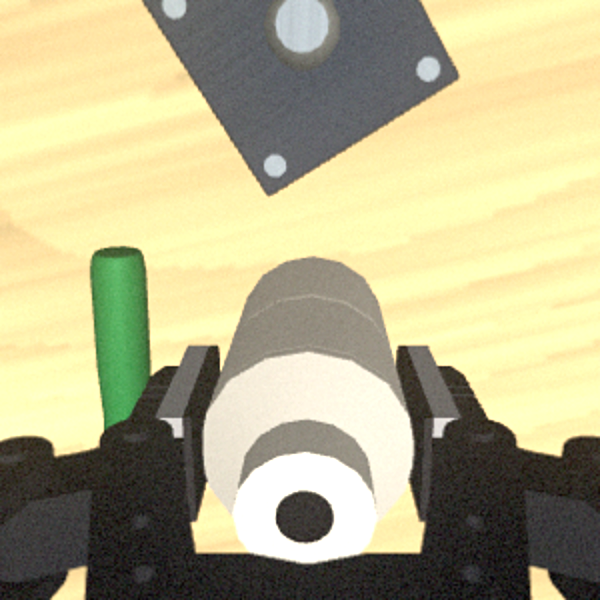

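Pin tip at (321,72.5), and the held neck at (322,318) is in line with it. Corrected, the pin axis is at about (0.5315, 0.0107).

```bash
python3 - <<'E'
from h import *
print(go(.5315,.0107,.178),go(.5315,.0107,.128))
E
python3 -m pendant '[[[4.5,-0.1,0],[0,0,0]],[[9,-0.1,0],[0,0,0]],[[9,-0.1,0],[0,0,0]],[[9,-0.1,0],[0,0,0]],[[9,-0.1,0],[0,0,0]]]'
python3 - <<'E'
from h import *
print(observe()['force'],go(.5315,.0107,.128))
E
```

```text
[ 8.99 -0.16  0.01] [ 8.99 -0.17  5.01]
t: 6.18
tcp_pos: [0.5307, 0.0095, 0.178]
tool_rot: [179.9, -0.0, -13.3]
force: [0.0, 0.2, -2.0]
opening: 0.0423
[ 0.01869451  0.17145221 -1.99643479] [ 0.05 -0.15  5.  ]
```

```bash
python3 -m pendant '[[[0.05,-0.15,2.5],[0,0,0]],[[0.05,-0.15,3.2],[0,0,0]],[[0.05,-0.15,3.7],[0,0,0]],[[0.05,-0.15,4.2],[0,0,0]],[[0.05,-0.15,4.6],[0,0,0]],[[0.05,-0.15,5],[0,0,0]],[[0.05,-0.15,5],[0,0,0]]]'
python3 - <<'E'
from h import *
o=observe();print(o['force'],o['wrist_torque'],go(.5315,.0107,.1,o))
E
```

```text
t: 7.05
tcp_pos: [0.5319, 0.0109, 0.1279]
tool_rot: [179.9, -0.1, -13.2]
force: [0.5, 1.4, -3.4]
opening: 0.0422
[ 0.54585813  1.39105955 -3.43242933] [ 0.50789508 -0.71301314 -0.01934188] [-0.04  0.03  2.79]
```

```bash
python3 -m pendant '[[[0,0,0.6],[0,0,0]],[[0,0,1.2],[0,0,0]],[[0,0,1.8],[0,0,0]],[[0,0,2.4],[0,0,0]],[[0,0,2.8],[0,0,0]],[[0,0,2.8],[0,0,0]]]'
python3 - <<'E'
from h import *
o=observe();print(o['force'],o['wrist_torque'],go(.5315,.0107,.08,o))
E
```

```text
t: 7.8
tcp_pos: [0.532, 0.011, 0.0996]
tool_rot: [179.9, -0.1, -13.3]
force: [2.0, 0.6, -3.2]
opening: 0.0425
[ 2.02712047  0.63204129 -3.16373114] [ 0.49447119 -0.76113908  0.03670719] [-0.04  0.04  1.96]
```

Sliding freely. Continue slowly, watching the force.

```bash
python3 -m pendant '[[[0,0,0.2],[0,0,0]],[[0,0,0.4],[0,0,0]],[[0,0,0.5],[0,0,0]],[[0,0,0.6],[0,0,0]],[[0,0,0.7],[0,0,0]],[[0,0,0.8],[0,0,0]],[[0,0,0.9],[0,0,0]]]'
python3 - <<'E'
from h import *
o=observe();print(o['force'],o['wrist_torque'],go(.5315,.0107,.08,o))
E
```

```text
t: 8.68
tcp_pos: [0.5327, 0.011, 0.0934]
tool_rot: [180.0, -0.2, -13.2]
force: [-11.2, 2.6, 32.7]
opening: 0.0425
[-11.1951492    2.63903359  32.66217595] [ 0.92381881  3.7665106  -0.03798363] [-0.11  0.06  1.34]
```

Stopped 13 mm proud at 33 N. To rule out jamming, I'll back off, recentre and press again lightly.

```bash
python3 -m pendant '[[[0,0,-0.4],[0,0,0]],[[-0.2,0,-0.4],[0,0,0]],[[-0.2,0,-0.4],[0,0,0]],[[-0.2,0,-0.1],[0,0,0]],[[-0.2,0,0.1],[0,0,0]],[[-0.2,0,0.2],[0,0,0]],[[-0.2,0,0.2],[0,0,0]]]'
python3 - <<'E'
from h import *
o=observe();print(o['force'],o['wrist_torque'],go(.5315,.0107,.08,o))
E
```

```text
t: 9.55
tcp_pos: [0.5314, 0.0115, 0.0935]
tool_rot: [180.0, -0.3, -13.1]
force: [-5.6, -0.2, 24.3]
opening: 0.0424
[-5.6227664  -0.19517717 24.3374877 ] [ 0.08367361  1.8824684  -0.04634364] [0.02 0.08 1.35]
```

Same stop height with less side load, so B is bad and goes to the far half of the tray.

```bash
python3 -m pendant '[[[0,0,-3],[0,0,0]],[[0,0,-7],[0,0,0]],[[0,0,-8.5],[0,0,0]],[[0,0,-8.5],[0,0,0]]]'
python3 - <<'E'
from h import *
o=observe();print(o['force'],go(.563,.286,.178,o),go(.563,.286,.067,o))
E
```

```text
t: 10.05
tcp_pos: [0.5306, 0.0118, 0.1783]
tool_rot: [180.0, -0.3, -13.1]
force: [0.4, 1.1, -1.7]
opening: 0.0423
[ 0.40449982  1.07989195 -1.7208206 ] [-3.080e+00 -2.744e+01  1.000e-02] [ -3.13 -27.44  11.11]
```

```bash
python3 -m pendant '[[[-3.1,-27.4,0],[0,0,0]],[[-3.1,-27.4,0],[0,0,0]],[[-3.1,-27.4,0],[0,0,0]],[[-3.1,-27.4,0],[0,0,0]],[[-3.1,-27.4,0],[0,0,0]],[[-3.1,-27.4,4],[0,0,0]],[[-3.1,-27.4,8],[0,0,0]],[[-3.1,-27.4,10],[0,0,0]],[[-3.1,-27.4,10.8],[0,0,0]],[[-3.1,-27.4,11],[0,0,0]],[[-3.1,-27.4,11.1],[0,0,0]],[[-3.1,-27.4,11.2],[0,0,0]]]'
python3 - <<'E'
from h import *
import pickle
o=observe();print(o['force'],o['tcp_pos'])
d=cam('wrist'); save(d,'w4.png'); d=cam('top'); im=cv2.cvtColor(d['image'],cv2.COLOR_RGB2BGR)[140:300,90:250]
d2=cam('side'); pickle.dump((d,d2),open('t4.pkl','wb')); im2=cv2.cvtColor(d2['image'],cv2.COLOR_RGB2BGR)[220:380,180:340]
cv2.imwrite('pics/t4.png',cv2.convertScaleAbs(cv2.resize(np.hstack([im,im2]),None,fx=2.5,fy=2.5),alpha=1.5))
E
```

```text
t: 11.55
tcp_pos: [0.5636, 0.2858, 0.067]
tool_rot: [-179.9, -0.3, -13.1]
force: [0.0, 0.5, -1.1]
opening: 0.0422
[ 0.01580204  0.53492398 -1.11679028] [0.56358232 0.28583614 0.06700968]
```

View pics/t4.png

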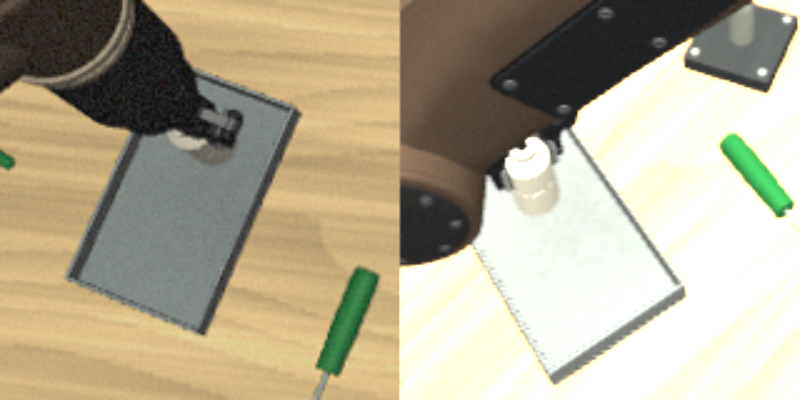

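B stands within the tray walls (neck near crop (190,138)). Lower to contact, then release.

```bash
python3 -m pendant '[[[0,0,0.15],[0,0,0]],[[0,0,0.3],[0,0,0]],[[0,0,0.4],[0,0,0]],[[0,0,0.4],[0,0,0]]]'
python3 -m pendant '[[[0,0,0],[0,0,0]],[[0,0,0],[0,0,0]],[[0,0,0],[0,0,0]],[[0,0,0],[0,0,0]]]' 1
python3 -m pendant '[[[0,0,-4],[0,0,0]],[[0,0,-8],[0,0,0]],[[0,0,-11],[0,0,0]],[[0,0,-11],[0,0,0]]]'
python3 - <<'E'
from h import *
o=observe();print(o['tcp_pos'],go(.545,-.05,.18,o),go(.603,-.283,.15,o))
E
```

```text
t: 12.2
tcp_pos: [0.5642, 0.2858, 0.0641]
tool_rot: [-179.9, -0.4, -13.1]
force: [-0.4, -2.3, 8.0]
opening: 0.0423
t: 12.7
tcp_pos: [0.5642, 0.2858, 0.064]
tool_rot: [-179.9, -0.4, -13.1]
force: [-0.3, 0.4, -1.1]
opening: 0.0856
t: 13.2
tcp_pos: [0.5646, 0.2868, 0.1769]
tool_rot: [-179.7, -0.6, -13.1]
force: [0.3, 0.9, 0.3]
opening: 0.0855
[0.56463087 0.28678873 0.17693105] [ 5.71 33.25 -0.42] [16.6  54.65  2.57]
```

Run:
```python
from h import *
o=observe();print(go(.609,-.2835,.14,o),R.from_matrix(rot(o['tool_rot']).T@rot([180,0,-13.2])).as_rotvec().round(4))
```

```text
[17.19 54.57  3.58] [-0.0052 -0.0097  0.0022]
```

```bash
python3 -m pendant '[[[4,14,0],[-0.005,-0.01,0]],[[17.2,54.5,1],[-0.005,-0.01,0]],[[17.2,54.5,1],[-0.005,-0.01,0]],[[17.2,54.5,1],[-0.005,-0.01,0]],[[17.2,54.5,1],[-0.005,-0.01,0]],[[17.2,54.5,1],[-0.005,-0.01,0]],[[17.2,54.5,1],[-0.005,-0.01,0]],[[17.2,54.5,1],[-0.005,-0.01,0]],[[17.2,54.5,1],[-0.005,-0.01,0]],[[17.2,54.5,1],[-0.005,-0.01,0]],[[17.2,54.5,3],[-0.005,-0.01,0]],[[17.2,54.5,3],[-0.005,-0.01,0]]]'
python3 - <<'E'
from h import *
o=observe();print(go(.609,-.2835,.058,o),R.from_matrix(rot(o['tool_rot']).T@rot([180,0,-13.2])).as_rotvec().round(4))
d=cam('wrist'); print(proj(d,[.609,-.2835,.095]))
im=cv2.cvtColor(d['image'],cv2.COLOR_RGB2GRAY); 
c=cv2.HoughCircles(cv2.medianBlur(im,3),cv2.HOUGH_GRADIENT,1,30,param1=80,param2=20,minRadius=4,maxRadius=14); print(None if c is None else c[0][:8]); save(d,'w5.png')
E
```

```text
t: 14.7
tcp_pos: [0.6077, -0.2822, 0.1434]
tool_rot: [-180.0, 0.3, -13.1]
force: [0.4, 0.7, 0.7]
opening: 0.0852
[0.19 0.1  8.54] [-0.0006  0.0046  0.0017]
[328.42290697 223.14229413]
[[327.5 222.5   8.4]]
```

A's neck is detected at (327.5,222.5), as predicted. Descend and grip.

```bash
python3 -m pendant '[[[0.2,0.2,4],[0,0,0]],[[0.2,0.2,7],[0,0,0]],[[0.2,0.2,8.6],[0,0,0]],[[0.2,0.2,8.6],[0,0,0]],[[0.2,0.2,8.6],[0,0,0]]]'
python3 -m pendant '[[[0,0,0],[0,0,0]],[[0,0,0],[0,0,0]],[[0,0,0],[0,0,0]],[[0,0,0],[0,0,0]],[[0,0,0],[0,0,0]]]' 0 30
python3 -m pendant '[[[0,0,-4],[0,0,0]],[[0,0,-9],[0,0,0]],[[0,0,-12],[0,0,0]],[[0,0,-12],[0,0,0]]]'
python3 - <<'E'
from h import *
o=observe();print(o['force'],go(.5313,.011,.178,o),R.from_matrix(rot(o['tool_rot']).T@rot([180,0,-13.2])).as_rotvec().round(4))
d=cam('wrist');p=o['tcp_pos'];Rt=rot(o['tool_rot']);print(proj(d,p+Rt@[0,0,-.035]))
im=cv2.cvtColor(d['image'],cv2.COLOR_RGB2GRAY); 
c=cv2.HoughCircles(cv2.medianBlur(im,3),cv2.HOUGH_GRADIENT,1,30,param1=80,param2=20,minRadius=8,maxRadius=20); print(None if c is None else c[0][:8]); save(d,'w6.png')
E
```

```text
t: 15.38
tcp_pos: [0.6108, -0.2846, 0.0602]
tool_rot: [180.0, 0.0, -13.0]
force: [-0.3, 0.3, 0.5]
opening: 0.0852
t: 16.0
tcp_pos: [0.6114, -0.2849, 0.0613]
tool_rot: [180.0, -0.0, -13.0]
force: [-0.1, 0.6, 5.7]
opening: 0.0437
t: 16.5
tcp_pos: [0.6125, -0.2852, 0.1842]
tool_rot: [180.0, -0.3, -13.0]
force: [-0.2, 0.2, -1.3]
opening: 0.0438
[-0.19323629  0.16580865 -1.2502458 ] [-14.58 -27.03   0.54] [ 0.0002 -0.0057  0.0036]
[328.89513911 317.06755924]
[[321.5 319.5  13. ]
 [551.5 287.5  16. ]]
```

```bash
python3 -m pendant '[[[-14.5,-27.0,0.5],[0,-0.005,0]],[[-14.5,-27.0,0.5],[0,-0.005,0]],[[-14.5,-27.0,0.5],[0,-0.005,0]],[[-14.5,-27.0,0.5],[0,-0.005,0]],[[-14.5,-27.0,0.5],[0,-0.005,0]],[[-14.5,-27.0,0.5],[0,-0.005,0]],[[-14.5,-27.0,0.5],[0,-0.005,0]],[[-14.5,-27.0,0.5],[0,-0.005,0]]]'
python3 - <<'E'
from h import *
o=observe();print(o['force'],go(.532,.0112,.1,o),R.from_matrix(rot(o['tool_rot']).T@rot([180,0,-13.2])).as_rotvec().round(4))
E
```

```text
t: 17.55
tcp_pos: [0.5309, 0.0099, 0.1761]
tool_rot: [180.0, 0.2, -13.1]
force: [1.2, -0.3, -1.3]
opening: 0.0436
[ 1.21724354 -0.30655199 -1.31697325] [ 0.11 -0.15  7.6 ] [0.0005 0.0036 0.0018]
```

```bash
python3 -m pendant '[[[0.1,-0.15,2.5],[0,0.003,0]],[[0.1,-0.15,3.2],[0,0.003,0]],[[0.1,-0.15,3.8],[0,0.003,0]],[[0.1,-0.15,4.4],[0,0.003,0]],[[0.1,-0.15,5],[0,0.003,0]],[[0.1,-0.15,5],[0,0.003,0]]]'
python3 - <<'E'
from h import *
o=observe();print(o['force'],o['wrist_torque'],go(.532,.0112,.1,o))
E
python3 -m pendant '[[[0,0,0.6],[0,0,0]],[[0,0,1.2],[0,0,0]],[[0,0,1.8],[0,0,0]],[[0,0,2.3],[0,0,0]],[[0,0,2.3],[0,0,0]]]'
python3 - <<'E'
from h import *
o=observe();print(o['force'],o['wrist_torque'],go(.532,.0112,.08,o))
E
```

```text
t: 18.3
tcp_pos: [0.5322, 0.0112, 0.1259]
tool_rot: [180.0, 0.0, -13.1]
force: [0.6, -0.3, -2.5]
opening: 0.0434
[ 0.58329305 -0.31342013 -2.53614072] [-0.12058836 -0.49792506 -0.02251277] [-0.02  0.01  2.59]
t: 18.92
tcp_pos: [0.5323, 0.0112, 0.1025]
tool_rot: [180.0, 0.0, -13.1]
force: [1.4, -0.2, -2.1]
opening: 0.0435
[ 1.43796284 -0.15609688 -2.11155191] [-0.21021351 -0.93504543 -0.0034334 ] [-0.03  0.01  2.25]
```

```bash
python3 -m pendant '[[[0,0,0.3],[0,0,0]],[[0,0,0.5],[0,0,0]],[[0,0,0.7],[0,0,0]],[[0,0,0.8],[0,0,0]],[[0,0,0.9],[0,0,0]],[[0,0,1.0],[0,0,0]],[[0,0,1.1],[0,0,0]]]'
python3 - <<'E'
from h import *
o=observe();print(o['force'],o['wrist_torque'],go(.532,.0112,.0813,o))
E
```

```text
t: 19.8
tcp_pos: [0.5324, 0.0113, 0.0915]
tool_rot: [180.0, 0.0, -13.1]
force: [1.3, -0.6, 0.7]
opening: 0.044
[ 1.32639306 -0.62368089  0.7220397 ] [-0.10989414 -0.64144531  0.01930222] [-0.04  0.01  1.02]
```

```bash
python3 -m pendant '[[[0,0,0.1],[0,0,0]],[[0,0,0.2],[0,0,0]],[[0,0,0.3],[0,0,0]],[[0,0,0.4],[0,0,0]]]'
python3 - <<'E'
from h import *
o=observe();print(o['force'],o['wrist_torque'],go(.532,.0112,.0813,o))
E
```

```text
t: 20.3
tcp_pos: [0.5326, 0.0115, 0.0907]
tool_rot: [180.0, -0.1, -13.0]
force: [-14.8, 3.7, 41.6]
opening: 0.0434
[-14.82812777   3.68922574  41.60418132] [ 1.44536627  5.45315605 -0.16147708] [-0.06  0.04  0.94]
```

A also stops hard about 10 mm proud, so it is bad and goes to the near half of the tray.

```bash
python3 -m pendant '[[[0,0,-1],[0,0,0]],[[0,0,-5],[0,0,0]],[[0,0,-8.7],[0,0,0]],[[0,0,-8.7],[0,0,0]]]'
python3 - <<'E'
from h import *
o=observe();print(o['force'],go(.457,.314,.178,o),go(.457,.314,.065,o),R.from_matrix(rot(o['tool_rot']).T@rot([180,0,-13.5])).as_rotvec().round(4))
E
```

```text
t: 20.8
tcp_pos: [0.5336, 0.0118, 0.1804]
tool_rot: [-179.9, -0.3, -13.0]
force: [-1.1, 0.1, -1.6]
opening: 0.0434
[-1.14318043  0.11817989 -1.6293245 ] [-14.26 -27.72   0.22] [-14.31 -27.7   11.52] [-0.0019 -0.0047  0.0088]
```

```bash
python3 -m pendant '[[[-14.3,-27.7,0],[0,-0.005,0]],[[-14.3,-27.7,0],[0,-0.005,0]],[[-14.3,-27.7,0],[0,-0.005,0]],[[-14.3,-27.7,0],[0,-0.005,0]],[[-14.3,-27.7,0],[0,-0.005,0]],[[-14.3,-27.7,0],[0,-0.005,0]],[[-14.3,-27.7,4],[0,-0.005,0]],[[-14.3,-27.7,8],[0,-0.005,0]],[[-14.3,-27.7,10.4],[0,-0.005,0]],[[-14.3,-27.7,11],[0,-0.005,0]],[[-14.3,-27.7,11.2],[0,-0.005,0]],[[-14.3,-27.7,11.2],[0,-0.005,0]]]'
python3 - <<'E'
from h import *
o=observe();print(o['force'],o['tcp_pos'])
d=cam('top'); im=cv2.cvtColor(d['image'],cv2.COLOR_RGB2BGR)[140:300,90:250]
d2=cam('side'); im2=cv2.cvtColor(d2['image'],cv2.COLOR_RGB2BGR)[220:380,180:340]
cv2.imwrite('pics/t7.png',cv2.convertScaleAbs(cv2.resize(np.hstack([im,im2]),None,fx=2.5,fy=2.5),alpha=1.3))
E
```

```text
t: 22.3
tcp_pos: [0.4575, 0.3142, 0.069]
tool_rot: [-179.8, -0.0, -13.0]
force: [0.1, -0.3, -1.0]
opening: 0.0435
[ 0.14259578 -0.32462042 -1.00867007] [0.45748102 0.31415397 0.06896309]
```

View pics/t7.png

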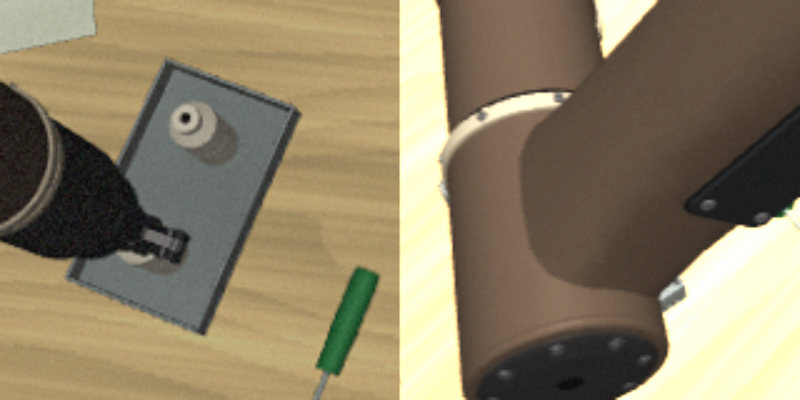

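B stands upright in the tray (crop (185,118)). A is over the near half (crop (140,255)). Lower and release.

```bash
python3 -m pendant '[[[0,0,0.2],[0,0,0]],[[0,0,0.35],[0,0,0]],[[0,0,0.45],[0,0,0]],[[0,0,0.55],[0,0,0]]]'
python3 -m pendant '[[[0,0,0],[0,0,0]],[[0,0,0],[0,0,0]],[[0,0,0],[0,0,0]],[[0,0,0],[0,0,0]]]' 1
python3 -m pendant '[[[0,0,-4],[0,0,0]],[[0,0,-8],[0,0,0]],[[0,0,-11],[0,0,0]],[[0,0,-11],[0,0,0]]]'
python3 - <<'E'
from h import *
o=observe();print(o['tcp_pos'],go(.47,.0,.18,o),go(.451,-.3685,.14,o),R.from_matrix(rot(o['tool_rot']).T@rot([180,0,-13.2])).as_rotvec().round(4))
E
```

```text
t: 22.9
tcp_pos: [0.4579, 0.3144, 0.0651]
tool_rot: [-179.8, -0.1, -13.0]
force: [-6.1, -4.0, 20.9]
opening: 0.0437
t: 23.4
tcp_pos: [0.4579, 0.3143, 0.0649]
tool_rot: [-179.8, -0.1, -13.0]
force: [-0.2, 0.3, -0.7]
opening: 0.0854
t: 23.9
tcp_pos: [0.4586, 0.3152, 0.1776]
tool_rot: [-179.6, -0.2, -12.9]
force: [0.1, -0.2, -0.4]
opening: 0.0852
[0.45864322 0.31519027 0.17756085] [ 8.16 30.46 -0.45] [14.54 66.83  3.29] [-0.0078 -0.0036  0.0047]
```

```bash
python3 -m pendant '[[[14.5,66.8,1],[-0.007,-0.003,0]],[[14.5,66.8,1],[-0.007,-0.003,0]],[[14.5,66.8,1],[-0.007,-0.003,0]],[[14.5,66.8,1],[-0.007,-0.003,0]],[[14.5,66.8,1],[-0.007,-0.003,0]],[[14.5,66.8,1],[-0.007,-0.003,0]],[[14.5,66.8,1],[-0.007,-0.003,0]],[[14.5,66.8,1],[-0.007,-0.003,0]],[[14.5,66.8,1],[-0.007,-0.003,0]],[[14.5,66.8,1],[-0.007,-0.003,0]],[[14.5,66.8,3],[-0.007,-0.003,0]],[[14.5,66.8,3],[-0.007,-0.003,0]]]'
python3 -m pendant '[[[0,0,0],[0,0,0]],[[0,0,0],[0,0,0]]]'
python3 - <<'E'
from h import *
o=observe();print(go(.451,-.3685,.059,o),R.from_matrix(rot(o['tool_rot']).T@rot([180,0,-13.2])).as_rotvec().round(4))
d=cam('wrist'); print(proj(d,[.451,-.3685,.095]))
im=cv2.cvtColor(d['image'],cv2.COLOR_RGB2GRAY); 
c=cv2.HoughCircles(cv2.medianBlur(im,3),cv2.HOUGH_GRADIENT,1,30,param1=80,param2=20,minRadius=4,maxRadius=14); print(None if c is None else c[0][:8]); save(d,'w8.png')
E
```

```text
t: 25.4
tcp_pos: [0.4484, -0.3708, 0.1393]
tool_rot: [-179.9, 0.3, -13.2]
force: [0.1, -0.3, 0.2]
opening: 0.085
t: 25.65
tcp_pos: [0.4483, -0.37, 0.1391]
tool_rot: [-179.9, 0.3, -13.2]
force: [0.3, 0.4, -0.3]
opening: 0.0856
[ 0.27 -0.19  8.01] [-0.0019  0.0052  0.0004]
[323.51315971 224.63125319]
[[430.5  93.5   9.6]
 [322.5 224.5   8.8]]
```

C's neck at (322.5,224.5) matches the prediction; the other circle, (430,93), is the red one.

```bash
python3 -m pendant '[[[0.2,-0.1,4],[0,0.005,0]],[[0.2,-0.1,7],[0,0.005,0]],[[0.2,-0.1,8],[0,0.005,0]],[[0.2,-0.1,8],[0,0.005,0]],[[0.2,-0.1,8],[0,0.005,0]]]'
python3 -m pendant '[[[0,0,0],[0,0,0]],[[0,0,0],[0,0,0]],[[0,0,0],[0,0,0]],[[0,0,0],[0,0,0]],[[0,0,0],[0,0,0]]]' 0 30
python3 -m pendant '[[[0,0,-4],[0,0,0]],[[0,0,-9],[0,0,0]],[[0,0,-12],[0,0,0]],[[0,0,-12],[0,0,0]]]'
python3 - <<'E'
from h import *
o=observe();print(o['force'],go(.532,.012,.178,o),R.from_matrix(rot(o['tool_rot']).T@rot([180,0,-13.2])).as_rotvec().round(4))
d=cam('wrist');p=o['tcp_pos'];Rt=rot(o['tool_rot']);print(proj(d,p+Rt@[0,0,-.035]))
im=cv2.cvtColor(d['image'],cv2.COLOR_RGB2GRAY); 
c=cv2.HoughCircles(cv2.medianBlur(im,3),cv2.HOUGH_GRADIENT,1,30,param1=80,param2=20,minRadius=8,maxRadius=20); print(None if c is None else c[0][:8]); save(d,'w9.png')
E
```

```text
t: 26.32
tcp_pos: [0.4516, -0.3694, 0.061]
tool_rot: [-179.9, -0.2, -13.1]
force: [0.4, -0.1, 0.6]
opening: 0.0855
t: 26.95
tcp_pos: [0.452, -0.3697, 0.0618]
tool_rot: [-180.0, -0.2, -13.1]
force: [-1.4, 0.9, 7.0]
opening: 0.0434
t: 27.45
tcp_pos: [0.4526, -0.3702, 0.1844]
tool_rot: [180.0, -0.5, -13.1]
force: [-0.0, -0.3, -1.8]
opening: 0.0434
[-0.01174375 -0.25180103 -1.77797219] [ -0.93 -39.02   0.63] [ 0.0001 -0.0085  0.0018]
[328.87627143 317.04959679]
[[408.5 103.5  19.4]
 [322.5 315.5  13.4]]
```

```bash
python3 -m pendant '[[[-1,-39,0.6],[0,-0.006,0]],[[-1,-39,0.6],[0,-0.006,0]],[[-1,-39,0.6],[0,-0.006,0]],[[-1,-39,0.6],[0,-0.006,0]],[[-1,-39,0.6],[0,-0.006,0]],[[-1,-39,0.6],[0,-0.006,0]],[[-1,-39,0.6],[0,-0.006,0]],[[-1,-39,0.6],[0,-0.006,0]],[[-1,-39,0.6],[0,-0.006,0]],[[-1,-39,0.6],[0,-0.006,0]]]'
python3 - <<'E'
from h import *
o=observe();print(o['force'],go(.5308,.0112,.1,o),R.from_matrix(rot(o['tool_rot']).T@rot([180,0,-13.2])).as_rotvec().round(4))
E
```

```text
t: 28.75
tcp_pos: [0.53, 0.0113, 0.1765]
tool_rot: [-180.0, 0.1, -13.2]
force: [0.3, 1.0, -2.2]
opening: 0.043
[ 0.34455573  0.99099119 -2.17407936] [ 0.08 -0.01  7.65] [-0.0006  0.0009 -0.0003]
```

```bash
python3 -m pendant '[[[0.08,0,2.5],[0,0,0]],[[0.08,0,3.2],[0,0,0]],[[0.08,0,3.8],[0,0,0]],[[0.08,0,4.4],[0,0,0]],[[0.08,0,5],[0,0,0]],[[0.08,0,5],[0,0,0]]]'
python3 - <<'E'
from h import *
o=observe();print(o['force'],o['wrist_torque'],go(.5308,.0112,.1,o))
E
python3 -m pendant '[[[0,0,0.6],[0,0,0]],[[0,0,1.2],[0,0,0]],[[0,0,1.8],[0,0,0]],[[0,0,2.3],[0,0,0]],[[0,0,2.3],[0,0,0]]]'
python3 - <<'E'
from h import *
o=observe();print(o['force'],o['wrist_torque'],go(.5308,.0112,.0818,o))
E
```

```text
t: 29.5
tcp_pos: [0.5312, 0.0113, 0.1263]
tool_rot: [-180.0, 0.0, -13.2]
force: [2.4, 0.1, -3.3]
opening: 0.0431
[ 2.43322953  0.09914613 -3.30593598] [-0.17219578 -1.0446424   0.01131195] [-0.04  0.02  2.63]
t: 30.12
tcp_pos: [0.5314, 0.0113, 0.1029]
tool_rot: [-180.0, 0.0, -13.2]
force: [3.9, -0.0, -4.1]
opening: 0.0433
[ 3.90931383 -0.00991914 -4.06297004] [-0.26934665 -1.54891765 -0.07121923] [-0.06  0.03  2.11]
```

```bash
python3 -m pendant '[[[0.06,0,0.3],[0,0,0]],[[0.06,0,0.6],[0,0,0]],[[0.06,0,0.8],[0,0,0]],[[0.06,0,0.95],[0,0,0]],[[0.06,0,1.1],[0,0,0]],[[0.06,0,1.2],[0,0,0]],[[0.06,0,1.25],[0,0,0]]]'
python3 - <<'E'
from h import *
o=observe();print(o['force'],o['wrist_torque'],go(.5318,.0112,.0818,o))
E
```

```text
t: 31.0
tcp_pos: [0.5318, 0.0111, 0.0903]
tool_rot: [-180.0, 0.0, -13.2]
force: [1.4, -1.0, -0.7]
opening: 0.0433
[ 1.39375929 -1.0480369  -0.67098461] [-0.02521963 -0.32385135  0.00776016] [-0.   -0.    0.85]
```

```bash
python3 -m pendant '[[[0,0,0.08],[0,0,0]],[[0,0,0.16],[0,0,0]],[[0,0,0.24],[0,0,0]]]'
python3 - <<'E'
from h import *
o=observe();print(o['force'],o['wrist_torque'],go(.5318,.0112,.0818,o))
E
```

```text
t: 31.38
tcp_pos: [0.5319, 0.0112, 0.0879]
tool_rot: [-180.0, 0.0, -13.2]
force: [0.6, -0.4, -0.8]
opening: 0.0432
[ 0.64467521 -0.39742036 -0.76128989] [-0.03774641 -0.2860774  -0.02528303] [-0.01 -0.    0.61]
```

Past the bad stop with no resistance. Seat it down.

```bash
python3 -m pendant '[[[0,0,0.15],[0,0,0]],[[0,0,0.3],[0,0,0]],[[0,0,0.4],[0,0,0]],[[0,0,0.5],[0,0,0]],[[0,0,0.55],[0,0,0]]]'
python3 - <<'E'
from h import *
o=observe();print(o['force'],o['wrist_torque'],go(.5318,.0112,.0818,o))
E
```

```text
t: 32.0
tcp_pos: [0.5319, 0.0112, 0.0823]
tool_rot: [-180.0, 0.0, -13.2]
force: [0.5, 0.2, -1.1]
opening: 0.0432
[ 0.52712819  0.18867064 -1.13752575] [-0.02732052 -0.25117296  0.00752148] [-0.01 -0.    0.05]
```

```bash
python3 -m pendant '[[[0,0,0.08],[0,0,0]],[[0,0,0.16],[0,0,0]],[[0,0,0.2],[0,0,0]]]'
python3 - <<'E'
from h import *
o=observe();print(o['force'],o['wrist_torque'])
E
python3 -m pendant '[[[0,0,0],[0,0,0]],[[0,0,0],[0,0,0]],[[0,0,0],[0,0,0]],[[0,0,0],[0,0,0]]]' 1
python3 -m pendant '[[[0,0,-4],[0,0,0]],[[0,0,-8],[0,0,0]],[[0,0,-12],[0,0,0]],[[-6,0,-14],[0,0,0]],[[-10,20,-14],[0,0,0]],[[-10,20,-14],[0,0,0]],[[-10,20,-14],[0,0,0]],[[-10,20,-14],[0,0,0]],[[-10,20,-14],[0,0,0]]]'
python3 - <<'E'
from h import *
d=cam('top'); im=cv2.cvtColor(d['image'],cv2.COLOR_RGB2BGR)[130:330,90:350]; save(d,'t9.png')
d2=cam('side'); im2=cv2.cvtColor(d2['image'],cv2.COLOR_RGB2BGR)[190:390,180:360]
for e in(d,d2): print([proj(e,[.5318,.0112,z]).round(1) for z in(.02,.115,.125)])
o=np.zeros((600,800,3),np.uint8); o[:369,:480]=cv2.resize(im,(480,369)); o[:355,480:800]=cv2.resize(im2,(320,355))
c=cv2.cvtColor(d2['image'],cv2.COLOR_RGB2BGR)[195:265,280:360]; o[370:600,:263]=cv2.resize(c,(263,230),interpolation=cv2.INTER_CUBIC)
cv2.imwrite('pics/f.png',cv2.convertScaleAbs(o,alpha=1.3))
E
```

```text
t: 32.38
tcp_pos: [0.5324, 0.0111, 0.0818]
tool_rot: [-180.0, -0.1, -13.2]
force: [-4.9, -1.2, 16.7]
opening: 0.0432
[-4.86458995 -1.22091075 16.74900404] [-0.17729915  1.52956818 -0.01336414]
t: 32.88
tcp_pos: [0.5322, 0.011, 0.0815]
tool_rot: [-180.0, -0.0, -13.2]
force: [-0.2, 0.2, -0.2]
opening: 0.0854
t: 34.0
tcp_pos: [0.3886, -0.1619, 0.2215]
tool_rot: [-180.0, -0.0, -13.3]
force: [1.5, -0.2, 0.5]
opening: 0.0852
[array([287.5, 220.8]), array([284.6, 212.1]), array([284.2, 211. ])]
[array([315.2, 234.1]), array([314.6, 211.1]), array([314.5, 208.5])]
```

View pics/f.png

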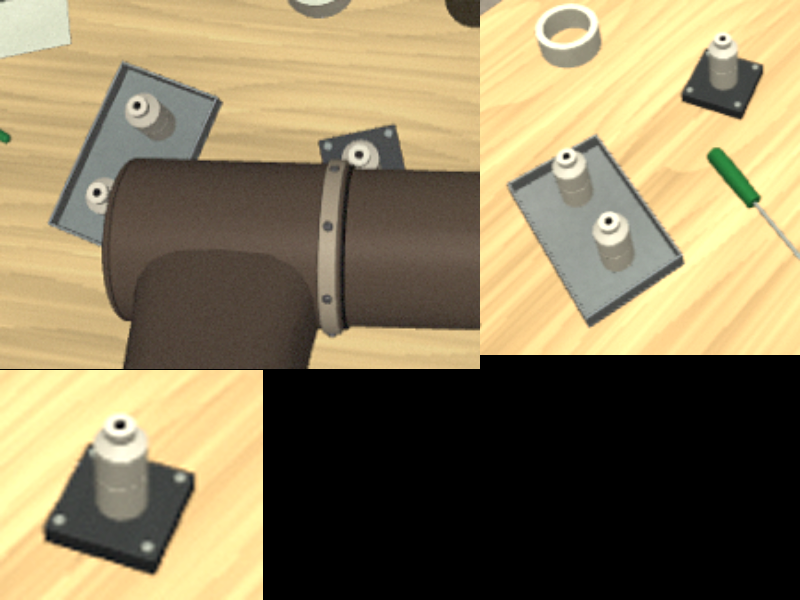

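The final picture shows both bad holders upright inside the tray. On the gauge, the neck is at side pixel v≈211.4, where 211.1 is predicted for fully home and 208.5 for 10 mm proud. The arm is clear, so I'm handing in.

```bash
python3 -c "
from station import *
print(sign_off())"
```

```text
the job is handed in; nothing more can be done
None
```

The good holder is fully home on the gauge and the two bad ones stand upright, mouth down, in the grey tray. I handed the job in with the robot clock at about 34 s; no verdict was reported.

- **Bad holders:** The one nearest the gauge stopped about 13 mm proud, and stopped at the same height when I recentred it and pressed again. The farthest-ahead one stopped hard about 10 mm proud. The highest force I read at the wrist was 42 N, against the 70 N gauge limit.
- **Good holder:** The third passed both of those stop heights with no resistance. Its rim met the base within about 0.5 mm of the expected height, and I released it there.
- **Last checks:** The side camera puts the good holder's neck within 0.5 px of the fully home height; a bad one would sit about 2.6 px higher. It reads about 2 px sideways of the prediction, within the 2 mm camera calibration. The top and side pictures show both bad holders upright inside the tray walls, and the gripper is clear of everything.
- **Bystanders:** I didn't measure the mug, tape and screwdriver again at the end. The arm never went near them, and the tape and screwdriver look undisturbed in the last pictures; the mug was mostly out of view.

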